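# Open the filter bay of the bench dust extractor

### The arm

A 6-joint arm with a two-finger parallel gripper is mounted at the origin on a cart in front of the work surface, level with it; the furniture and walls round the work are solid. World frame = base frame: x ahead of the robot, y to its left, z up, the work surface at z = 0. Lengths are in m, angles in rad, forces in N, time in s.
With the tool pointing down it reaches from about 0.375 to 0.925 m from the base axis. Payload 5.7 kg.
Tool frame: the origin (TCP) lies midway between the tips of the shut fingers; the grasp point (between the pads) lies 19 mm behind it; z points along the fingers, y is the line along which they close (so a half turn about z gives the same grasp; the last joint's range is limited). The gripper opens to 88 mm and grips with 3 to 60 N. Pads are 20 mm wide; open, the fingers measure 115 mm over their backs; the gripper's body (75 mm by 178 mm) begins 61 mm behind the grasp point.
Start: joints at [1.025, 0.359, 1.51, -0, 1.272, -0.115], TCP at [0.251, 0.545, 0.223] pointing down, gripper open.
Joint ranges: [-2.97, 2.97], [-1.01, 2.36], [0.21, 2.38], [-0.96, 4.11], [0.2, 2.71], [-2.98, 2.98]. Speed limits (rad/s): [2.39, 2.39, 3.14, 3.14, 3.14, 3.14].

### API

Orientations are given as a unit quaternion [x, y, z, w].
In Python, from bench import move_ptp, servo_line, goto_joints, move_gripper, sleep, inverse_kinematics, capture, PlanningError, close_job, spot_in, silhouettes, current_clock, current_joint_pos, current_qvel, current_joint_torque, current_position, current_orientation, current_force, current_torque, current_finger_gap, current_grip_force gives the robot as it stands. Calls block until the motion is done:
- move_ptp(position, orientation): joint-space move of the TCP to a pose.
- servo_line(position, orientation=None, rate=0.15, contact_N=None): straight line of the TCP; orientation=None keeps the orientation; rate is the mean speed in m/s. With contact_N (N) it stops when the force on the tool has changed by that much, and returns True; else False.
- goto_joints(angles): joint-space move.
- move_gripper(opening): finger opening in m; the grip force is fixed at half the most; returns when the fingers have stopped.
- sleep(seconds).
- inverse_kinematics(position, orientation): joint angles nearest the present ones, or None.
- capture(name): name is "scene" or "top" or "wrist"; returns a dict with "image" (400x640x3 uint8, blue, green, red), "range_z" (400x640 float32, m along the optical axis (not along the pixel's ray), 0 where there is no reading), "intrinsics" (3x3 intrinsics, pixels), "R" (3x3) and "t" (3): a world point X has camera coordinates R X + t. Camera axes: x right, y down, z forward; pixel columns grow to the right and rows downward; lengths in m; the calibration is good to about 2 mm. A picture is of the moment at which its call begins.
A pose or a line that the arm cannot do raises PlanningError and nothing moves.
- close_job(): hands the job in; it is judged then, once.
Trained networks look in the newest picture that a camera, given by its name, has taken for a name from the list of things; names that differ only in an ending like _2 or _b are one class to them, and where a whole thing is asked for, a point or a joint stands for the part that bears it (a point fixed in the world has none). Each returns a list of dicts, best first, with "conf" (0 to 1); they miss things now and then, are a little off and sometimes report something else, mostly with a low value. They report only what shows in the picture. A call takes as long as a camera call. They do not tell look-alikes from the thing itself.
- spot_in(camera, query): "xy" ([column, row] in pixels, amid what is visible of it).
- silhouettes(camera, query): "region" (400x640 bool, what is visible of it) and "xy" ([column, row] in pixels, amid what is visible of it).
Readings, each from a call of its own:
- current_clock(): time.
- current_joint_pos(): joint angles.
- current_qvel(): joint speeds.
- current_joint_torque(): joint torques, N m.
- current_position(): TCP position.
- current_orientation(): TCP orientation.
- current_force(): force on the tool from outside, world axes, zero at the start.
- current_torque(): the same for the moment, N m.
- current_finger_gap(): finger opening in m.
- current_grip_force(): force on a finger pad.
Only numpy, scipy, OpenCV 4.12 (cv2) and the standard library are available. Lean on these libraries where they do the work, as an engineer would, in place of code of your own. Each camera call takes 0.05 s, during which the arm holds its last target. There are 200 camera calls.

### The job

Open the dust extractor's filter bay for cleaning, with the fingertips only: press the snap tab in front of the filter lid all the way down and, with the tab held in, push the released lid back off its seat until it lies wholly on the rear deck, clear of both retaining lips. Do not force the lid, lift it or tip it, do not press on the filter below it, and leave the tools round about where they are.

Things in the scene. Friction and masses are not known exactly. Their poses are not given: they have to be found in the camera images.
- extractor: Fixed grey dust extractor, a low box 280 x 150 mm (its x, y), 98.5 mm high; origin under its centre, on the worktop. Its +x is the way the lid slides off (away from the robot, turned by its yaw); -x is the front with switch and dial; on the +y side a hose socket stands out 41 mm at x -75 mm. Front step: x -140 to -60 mm, top z 73 mm, the tab stands up from it. Filter bay: x -60 to +17 mm, 86 mm wide.
- filter_lid: Loose dark grey plastic lid, a plate 100 x 110 x 8 mm (x, y, z), 0.12 kg; origin under its centre. Home: extractor's x -34 mm, z 85 mm, axes parallel. On its front edge (own x -50 to -44) stands a thumb ridge 68 mm long, top 15 mm above the underside; behind it a window (x -42 to -26, y -15 to 15) in which the tab's nose sits and stops the lid after 2 mm of sliding until the tab is pressed. Slides with 1 to 2 N.
- lid_ridge (a point): Middle of the lid's upright front face (ridge and plate edge together, 15 mm high), 7.5 mm above the lid's underside: where the lid is pushed along the extractor's +x. Turns with the lid.
- snap_tab (a joint): Travel of the sprung snap tab straight down, in m: 0 = up (latched), 0.008 = stop. Its nose is free of the lid from 0.006 on. Takes about 1 N to start, 7 N at the stop; springs back when let go, but once the lid has slid 3 mm the lid's front edge keeps the nose down until it has passed over.
- tab_top (a point): Top of the tab's dark grey ribbed thumb pad (moves with it), at the extractor's x -100 mm, y 0; 91 mm above the worktop when up. The flat pad reaches 18.5 mm to the front (-x) and 13.5 mm to the rear (+x) of this point and 17 mm to either side; the lid's front face begins 16 mm to the rear of it. The front step round the pad lies 18 mm below the pad's top.
- filter: Fixed filter cassette with paper pleats, 70 x 85 mm, in the bay under the lid; origin at the middle of its underside; its top is 71.5 mm above the worktop, 13.5 mm below the lid's underside. Not to be pressed on.
- screwdriver: Screwdriver with yellow handle, 200 mm, 31 mm high, lying to the right of the extractor; leave alone. Origin under its middle.
- tuner_tin: Round tin with blue lid, 72 mm across, 28 mm high, to the right of the extractor, beyond the screwdriver; leave alone. Origin under its middle.
- block_plane: Metal block plane 42 x 155 x 60 mm, to the left of the extractor; leave alone. Origin under its middle.
- deck_mid (a point): Middle of the rear deck, between the two ledges (extractor's x +75 mm, z 80 mm; deck x +17 to +134 mm). The ledges, top z 85 mm, y 43 to 56 mm on either side, carry the lid's side edges over the bay and on over the deck. A rear rim at x 134 mm, 13.5 mm higher than the ledges, stops the lid after 118 mm of travel.
- lip_end (a point): Rear end of the two retaining lips (extractor's x +8 mm, y 0, z 96.5 mm, midway between them). The side walls (y 56.5 to 75 mm, top z 98.5 mm) run the whole length; the thin lips reach inward from them to y 50.5 mm, from x -85 to +8 mm, 1.5 mm above the lid plate, and hold it down. The lid is clear of them when its front edge is past this point: after 92 mm of travel.
Mind the look-alikes: they are no part of the job. Leave any pink or purple look-alike of the filter_lid alone.

How it is judged:
By the outcome, as a careful person would: the job done as asked, in the order asked, and still so for the second after the job is handed in, with the robot touching nothing.
It also fails if it takes over 38 s, if anything falls off the work surface, if the arm or the gripper's body presses on something with over 40 N, if the wrist force passes 120 N, or if a joint passes its speed limit or range.

## Working session

There is one attempt and no reset: what is moved stays moved. The work goes in short steps, each a Python script; the robot and the scene stay as the last script left them, time stands still between calls to the robot, and variables do not carry over. Pictures are saved under pics/ and viewed, at most 10 in all, crops included, and the job is handed in when it is done.

```bash
mkdir -p pics; ls; cat > h.py <<'E'
import numpy as np, cv2
from bench import *
def px2w(c,u,v,z=None):
    K,R,t=c["intrinsics"],c["R"],c["t"]
    d=np.linalg.inv(K)@np.array([u,v,1.]); o=-R.T@t; r=R.T@d
    if z is None:
        s=c["range_z"][int(round(v)),int(round(u))]
        return o+r*s
    return o+r*(z-o[2])/r[2]
def cloud(c,m=None):
    K,R,t=c["intrinsics"],c["R"],c["t"]
    v,u=np.nonzero((c["range_z"]>0) if m is None else (m&(c["range_z"]>0)))
    s=c["range_z"][v,u]; P=np.linalg.inv(K)@np.vstack([u,v,np.ones_like(u)])*s
    return (R.T@(P-t[:,None])).T
E
python3 - <<'E'
from h import *
np.set_printoptions(precision=4,suppress=True)
for n in ["scene","top"]:
    c=capture(n); cv2.imwrite(f"pics/{n}0.png",c["image"])
    for q in ["extractor","filter_lid","tab_top","lid_ridge","screwdriver","tuner_tin","block_plane"]:
        for d in silhouettes(n,q)[:3]:
            P=cloud(c,d["region"]); print(n,q,round(d["conf"],2),np.round(d["xy"]),int(d["region"].sum()),np.median(P,0) if len(P) else None)
print(current_clock())
E
```

```text
pics
scene filter_lid 0.96 [446. 254.] 1952 [ 0.3839 -0.1491  0.0067]
scene filter_lid 0.95 [302. 231.] 1942 [0.5533 0.0916 0.0917]
scene filter_lid 0.83 [324. 169.] 945 [ 0.7969 -0.1593  0.006 ]
scene tab_top 0.8 [314. 252.] 395 [0.489  0.1096 0.0886]
scene lid_ridge 0.89 [446. 253.] 2000 [ 0.3827 -0.148   0.0066]
scene lid_ridge 0.73 [324. 172.] 896 [ 0.7994 -0.1606  0.006 ]
scene lid_ridge 0.59 [397. 181.] 1054 [ 0.6347 -0.2714  0.0061]
scene screwdriver 0.68 [366. 253.] 530 [ 0.4863 -0.0101  0.0207]
scene tuner_tin 0.97 [364. 210.] 689 [ 0.5955 -0.1061  0.0258]
scene block_plane 0.93 [208. 257.] 1902 [0.6631 0.2475 0.0242]
top extractor 0.63 [281. 192.] 6139 [0.6218 0.0813 0.0828]
top extractor 0.43 [361. 204.] 648 [ 0.6043 -0.1161  0.0288]
top filter_lid 0.92 [275. 218.] 1689 [0.5656 0.0887 0.0938]
top filter_lid 0.8 [374. 289.] 1825 [ 0.3887 -0.1521  0.0086]
top filter_lid 0.75 [422. 191.] 1613 [ 0.6363 -0.2735  0.0085]
top tab_top 0.54 [270. 243.] 250 [0.4994 0.1038 0.0908]
top lid_ridge 0.94 [381. 126.] 1617 [ 0.8054 -0.1611  0.0086]
top lid_ridge 0.91 [276. 216.] 1750 [0.5648 0.0888 0.0938]
top lid_ridge 0.81 [422. 194.] 1771 [ 0.6366 -0.2743  0.0083]
top tuner_tin 0.72 [359. 204.] 662 [ 0.6051 -0.1163  0.0287]
0.8
```

```bash
python3 - <<'E'
import cv2
a=cv2.imread("pics/scene0.png")[110:330,160:500]; b=cv2.imread("pics/top0.png")[100:310,200:460]
cv2.imwrite("pics/s1.png",cv2.resize(a,None,fx=2.3,fy=2.3)); cv2.imwrite("pics/t1.png",cv2.resize(b,None,fx=2.8,fy=2.8))
E
```

```text
(no output)
```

View pics/s1.png

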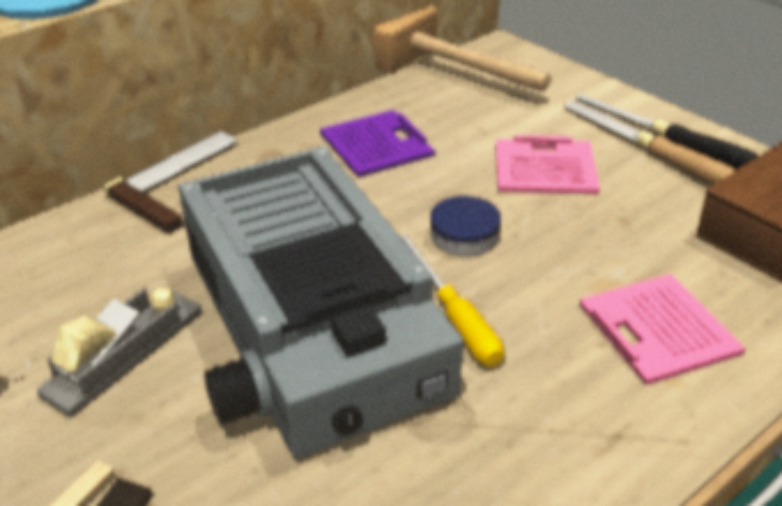

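View pics/t1.png

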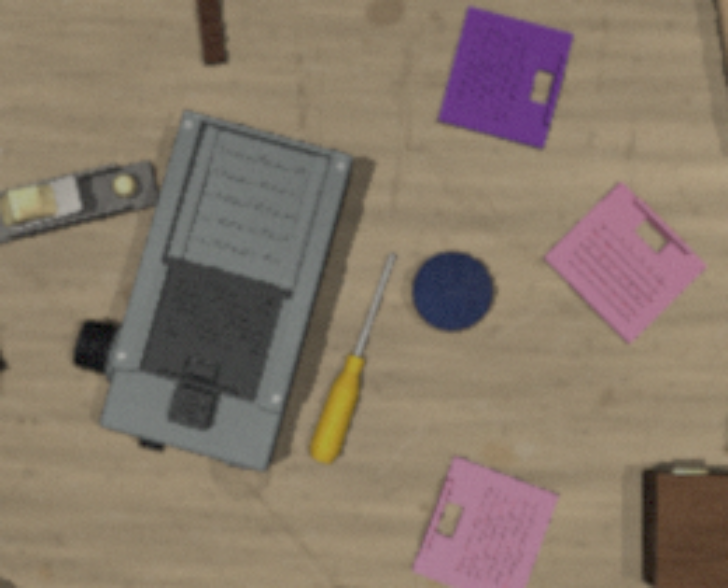

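Candidates for the lid, by top-view pixel:
- Dark grey plate on the extractor at (275,218).
- Pink plates at (374,289) and (422,191).
- Purple plate at (381,126).

Only the dark grey one sits in the bay with the tab in front at (270,243), so that is the lid. The other three are look-alikes. Next I measure the pose and go above it.

```bash
cat > go.py <<'E'
from h import *
from scipy.spatial.transform import Rotation as Ro
np.set_printoptions(precision=4,suppress=True)
def quat(yaw): # tool down, tool y along extractor +-y
    best=None
    for k in (0,np.pi):
        q=(Ro.from_euler('z',yaw+k)*Ro.from_euler('x',np.pi)).as_quat()
        d=(Ro.from_quat(current_orientation()).inv()*Ro.from_quat(q)).magnitude()
        if best is None or d<best[0]: best=(d,q)
    return best[1]
def fit(n, c=None):
    c=c or capture(n); P=cloud(c); r=np.linalg.norm(P[:,:2]-[0.60,0.08],axis=1)<0.22
    P=P[r&(P[:,1]<0.19)]
    W=P[(P[:,2]>0.092)&(P[:,2]<0.104)]
    rect=cv2.minAreaRect(W[:,:2].astype(np.float32)); return c,rect
E
python3 - <<'E'
from go import *
c,rect=fit("top"); print("walls",rect)
P=cloud(c); 
A=P[(np.linalg.norm(P[:,:2]-[0.60,0.08],axis=1)<0.22)&(P[:,2]>0.066)&(P[:,2]<0.105)]
print("all>0.066",cv2.minAreaRect(A[:,:2].astype(np.float32)))
for q in ["tab_top","filter_lid"]:
    for d in silhouettes("top",q)[:1]:
        L=cloud(c,d["region"]); L=L[L[:,2]>0.08]; print(q,cv2.minAreaRect(L[:,:2].astype(np.float32)),np.percentile(L[:,2],[5,50,95]))
E
```

```text
walls ((0.6065177917480469, 0.07931175827980042), (0.15029147267341614, 0.25747039914131165), 76.03975677490234)
all>0.066 ((0.5964499115943909, 0.08498069643974304), (0.15664105117321014, 0.27986598014831543), 75.96977233886719)Traceback (most recent call last):
  File "<stdin>", line 8, in <module>
    return _quantile_unchecked(
        a, q, axis, out, overwrite_input, method, keepdims, weights)
    return _ureduce(a,
                    func=_quantile_ureduce_func,
    ...<5 lines>...
                    overwrite_input=overwrite_input,
                    method=method)
    r = func(a, **kwargs)
    result = _quantile(arr,
                       quantiles=q,
    ...<2 lines>...
                       out=out,
                       weights=wgt)
    slices_having_nans = np.isnan(arr[-1, ...])
                                  ~~~^^^^^^^^^
IndexError: index -1 is out of bounds for axis 0 with size 0
```

Both fits agree: yaw is about -14.0°, the origin is near (0.5955, 0.0821), and the tab is near (0.498, 0.106). The network's tab at (0.499, 0.104) matches. I'll close the gripper, go above the tab and take a look with the wrist camera.

```bash
python3 - <<'E'
from go import *
yaw=np.radians(-14.0); O=np.array([0.5955,0.0821]); X=np.array([np.cos(yaw),np.sin(yaw)])
T=O-0.1*X; q=quat(yaw)
B=O-0.155*X
move_gripper(0.0)
move_ptp([*B,0.24],q)
c=capture("wrist"); cv2.imwrite("pics/w1.png",c["image"])
K,R,t=c["intrinsics"],c["R"],c["t"]
for q_ in ["tab_top","filter_lid"]:
    for d in silhouettes("wrist",q_)[:2]:
        L=cloud(c,d["region"]); 
        if len(L):
            m=np.median(L,0); e=(L[:,:2]-O); a=np.c_[e@X,e@[-X[1],X[0]]]
            print(q_,round(d["conf"],2),d["xy"],m,"local 2-98%",np.percentile(a,[2,98],axis=0).ravel(),np.percentile(L[:,2],[5,50,95]))
print(current_clock(),current_position(),current_force(),current_finger_gap(), q)
E
```

```text
tab_top 0.53 [311.7, 221.8] [0.481  0.1078 0.089 ] local 2-98% [-0.1187 -0.019  -0.1129  0.0126] [0.0748 0.089  0.0915]
filter_lid 0.7 [104.0, 177.2] [ 0.3861 -0.1534  0.0081] local 2-98% [-0.1968 -0.3287 -0.0889 -0.2281] [0.005  0.0081 0.0106]
filter_lid 0.68 [101.3, 341.3] [ 0.6122 -0.2539  0.0078] local 2-98% [ 0.0633 -0.353   0.1159 -0.2711] [0.0013 0.0078 0.0096]
4.1 [0.4451 0.1203 0.24  ] [ 0.4971 -0.0936 -0.0719] -7.207415519992267e-05 [0.1219 0.9925 0.     0.    ]
```

View pics/w1.png

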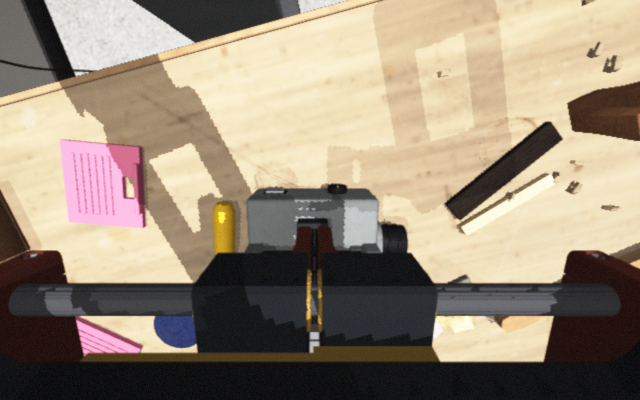

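The view shows the extractor's front (312,220) with the pad just ahead of the fingers. The pad's front edge measures -118.7 mm against -118.5 expected, and its height is 90 mm. The pose holds, so I go down and press the tab.

```bash
python3 - <<'E'
from go import *
yaw=np.radians(-14.0); O=np.array([0.5955,0.0821]); X=np.array([np.cos(yaw),np.sin(yaw)]);Y=np.array([-X[1],X[0]])
q=quat(yaw); S=O-0.102*X-0.001*Y
servo_line([*S,0.24],q,rate=0.15); servo_line([*S,0.105],q,rate=0.12)
f0=current_force(); print(f0)
h=servo_line([*S,0.084],q,rate=0.02,contact_N=1.5); print("touch",h,current_position(),current_force()-f0)
z=current_position()[2]
h=servo_line([*S,z-0.010],q,rate=0.015,contact_N=8); print("press",h,current_position(),current_force()-f0)
sleep(0.2); print(current_position(),current_force()-f0,current_clock())
E
```

```text
[-0.6169 -0.2852  0.0644]
touch True [0.4961 0.1058 0.0893] [ 0.5613 -0.5235  3.0533]
press True [0.4962 0.1058 0.0833] [-0.6181  0.5731  6.8967]
[0.4962 0.1058 0.0833] [-0.7338 -0.2081  8.3907] 7.3167
```

The tab is at or close to its stop (tip at 83.3 mm, 8.4 N). I press slightly further and slide rearward into the lid.

```bash
python3 - <<'E'
from go import *
yaw=np.radians(-14.0); O=np.array([0.5955,0.0821]); X=np.array([np.cos(yaw),np.sin(yaw)]);Y=np.array([-X[1],X[0]])
q=quat(yaw); Z=0.0825
def at(x): return [*(O+x*X-0.001*Y),Z]
def rep(s):
    p=current_position(); f=current_force(); print(s,"x",round(float((p[:2]-O)@X),4),"z",round(p[2],4),"f",f[:2]@X,f[:2]@Y,f[2])
servo_line(at(-0.102),q,rate=0.02); rep("press")
for x in (-0.096,-0.092,-0.089,-0.086):
    h=servo_line(at(x),q,rate=0.02,contact_N=12); rep(h)
    if h: break
print(current_clock())
c=capture("scene"); cv2.imwrite("pics/s2.png",cv2.resize(c["image"][180:310,230:400],None,fx=4,fy=4))
E
```

```text
press x -0.102 z 0.0832 f -2.60318370774212 -1.617779369312537 13.821206799592112
True x -0.1021 z 0.0833 f -2.87929998993919 0.2633174415338993 8.55589481192884
7.8167
```

View pics/s2.png

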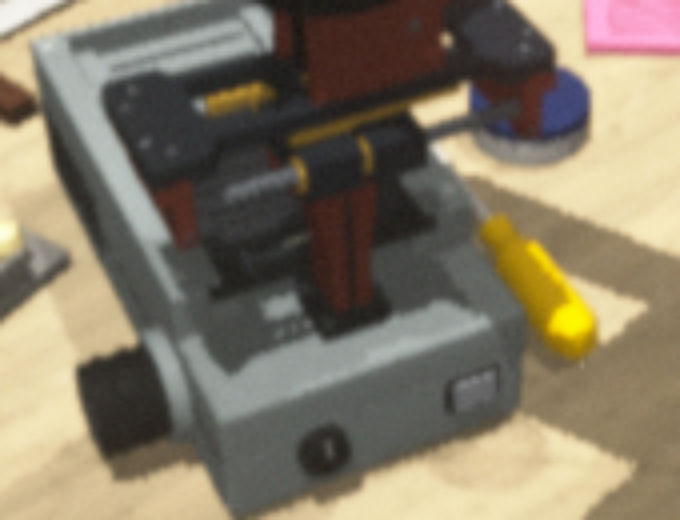

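The fingers stand on the pad (345,315 in the crop) and the tab is at its stop. The contact trigger was false, caused by the vertical load settling. I'll slide in small steps and check the horizontal force myself.

```bash
python3 - <<'E'
from go import *
yaw=np.radians(-14.0); O=np.array([0.5955,0.0821]); X=np.array([np.cos(yaw),np.sin(yaw)]);Y=np.array([-X[1],X[0]])
q=quat(yaw); Z=0.083
def at(x): return [*(O+x*X-0.001*Y),Z]
def rep(s):
    p=current_position(); f=current_force(); fx=f[:2]@X; print(s,"x",round(float((p[:2]-O)@X),4),"z",round(p[2],4),"f",np.round([fx,f[:2]@Y,f[2]],1)); return fx
for x in np.arange(-0.100,-0.0845,0.002):
    servo_line(at(x),q,rate=0.02); fx=rep("")
    if fx<-14: print("STOP"); break
print(current_clock())
E
```

```text
x -0.102 z 0.0832 f [-6.   1.3 13.5]
 x -0.1019 z 0.0831 f [-10.3   2.1  18. ]
 x -0.101 z 0.0831 f [-13.1   1.4  20.3]
 x -0.1 z 0.083 f [-14.1   0.9  22.5]
STOP
8.8667
```

```bash
python3 - <<'E'
from go import *
yaw=np.radians(-14.0); O=np.array([0.5955,0.0821]); X=np.array([np.cos(yaw),np.sin(yaw)]);Y=np.array([-X[1],X[0]])
q=quat(yaw); Z=0.0837
def at(x): return [*(O+x*X-0.001*Y),Z]
def rep(s):
    p=current_position(); f=current_force(); fx=f[:2]@X; print(s,"x",round(float((p[:2]-O)@X),4),"z",round(p[2],4),"f",np.round([fx,f[:2]@Y,f[2]],1)); return fx
servo_line(at(-0.099),q,rate=0.02); sleep(0.15); rep("relax")
for x in np.arange(-0.097,-0.0855,0.002):
    servo_line(at(x),q,rate=0.02); fx=rep("")
    if fx<-14: print("STOP"); break
print(current_clock())
E
```

```text
relax x -0.1002 z 0.0836 f [-3.  -0.3  6.1]
 x -0.0989 z 0.0833 f [-3.8 -0.8  5.8]
 x -0.0979 z 0.0833 f [-5.6 -0.7  9.3]
 x -0.0964 z 0.0833 f [-7.4 -0.2  9.9]
 x -0.0948 z 0.0832 f [-8.2 -0.2 10.9]
 x -0.093 z 0.0832 f [-7.9 -0.7 10.7]
 x -0.091 z 0.0832 f [-7.1 -0.1 10.9]
10.9167
```

The tab is at its stop and the fingers are sliding. I'll push about 8 mm further, check the lid with a camera, then continue.

```bash
python3 - <<'E'
from go import *
yaw=np.radians(-14.0); O=np.array([0.5955,0.0821]); X=np.array([np.cos(yaw),np.sin(yaw)]);Y=np.array([-X[1],X[0]])
q=quat(yaw); Z=0.0838
def at(x): return [*(O+x*X-0.001*Y),Z]
def rep(s):
    p=current_position(); f=current_force(); fx=f[:2]@X; print(s,"x",round(float((p[:2]-O)@X),4),"z",round(p[2],4),"f",np.round([fx,f[:2]@Y,f[2]],1)); return fx
for x in np.arange(-0.0855,-0.0765,0.003):
    servo_line(at(x),q,rate=0.025); fx=rep("")
    if fx<-14: print("STOP"); break
for n in ("top","scene"):
    c=capture(n)
    for d in silhouettes(n,"filter_lid"):
        L=cloud(c,d["region"])
        m=np.median(L,0)
        if m[2]>0.07:
            e=L[:,:2]-O; print(n,np.percentile(e@X,[1,2,50,98,99]),np.percentile(L[:,2],[5,50,95]))
cv2.imwrite("pics/s3.png",cv2.resize(c["image"][160:310,220:410],None,fx=4,fy=4))
print(current_clock())
E
```

```text
x -0.0887 z 0.0832 f [-5.2  0.7  9.1]
 x -0.0853 z 0.0832 f [-4.5 -0.5  8.4]
 x -0.0821 z 0.0833 f [-4.9 -0.4  7.2]
 x -0.0788 z 0.0833 f [-3.8 -1.   6.6]
top [-0.0427 -0.0393  0.0085  0.0321  0.0326] [0.0893 0.0938 0.0988]
scene [-0.0989 -0.0688 -0.042   0.0263  0.0291] [0.0855 0.0918 0.0982]
12.1667
```

View pics/s3.png

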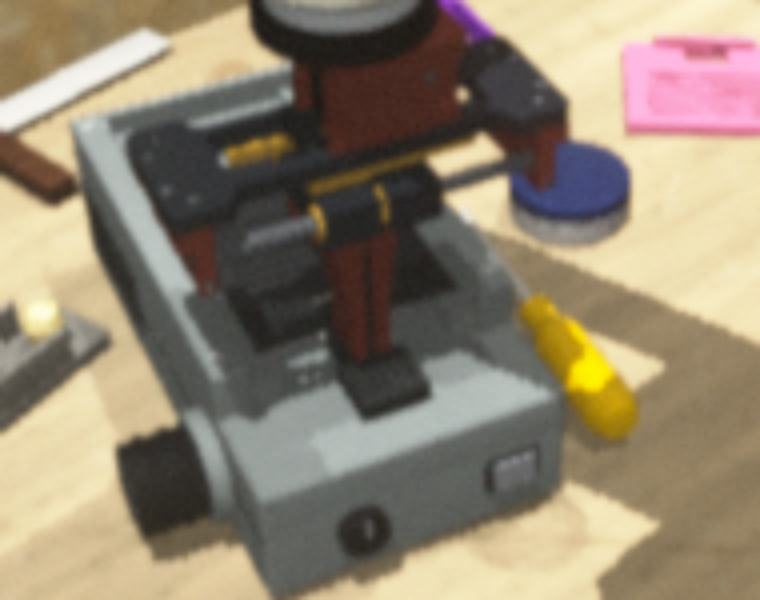

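The lid's rear edge is at x +32 mm (home +16), so it has slid about 15 mm with the pad still down. The fingers are past the pad's middle. I continue to about 102 mm of travel.

```bash
python3 - <<'E'
from go import *
yaw=np.radians(-14.0); O=np.array([0.5955,0.0821]); X=np.array([np.cos(yaw),np.sin(yaw)]);Y=np.array([-X[1],X[0]])
q=quat(yaw); Z=0.0842
def at(x): return [*(O+x*X-0.001*Y),Z]
def rep(s):
    p=current_position(); f=current_force(); fx=f[:2]@X; print(s,"x",round(float((p[:2]-O)@X),4),"z",round(p[2],4),"f",np.round([fx,f[:2]@Y,f[2]],1)); return fx
for x in [-.073,-.068,-.063,-.058,-.05,-.042,-.034,-.026,-.018,-.01,-.002,.005,.009]:
    servo_line(at(x),q,rate=0.04); fx=rep("")
    if fx<-12: print("STOP"); break
else:
    c=capture("top")
    for d in silhouettes("top","filter_lid"):
        L=cloud(c,d["region"])
        if np.median(L[:,2])>0.07:
            e=L[:,:2]-O; print(np.percentile(e@X,[1,2,50,98,99]),np.percentile(L[:,2],[5,50,95]))
print(current_clock())
E
```

```text
x -0.0748 z 0.0837 f [-3.6 -0.6  5.2]
 x -0.0696 z 0.0838 f [-2.3 -0.9  5.1]
 x -0.0646 z 0.0837 f [-3.  -0.2  5.8]
 x -0.0596 z 0.0838 f [-3.  -0.1  5.1]
 x -0.0503 z 0.0837 f [ 0.8  0.4 -0.3]
 x -0.0415 z 0.0842 f [-0.1  0.1 -0.7]
 x -0.0335 z 0.0842 f [-0.1  0.3 -0.1]
 x -0.0255 z 0.0842 f [ 0.2 -0.9 -0.5]
 x -0.0175 z 0.0842 f [-0.2 -0.8  0.5]
 x -0.0095 z 0.0842 f [ 0.5  0.2 -0.3]
 x -0.0015 z 0.0842 f [-0.6 -0.  -0.3]
 x 0.0055 z 0.0842 f [-0.3  0.6  0.5]
 x 0.0094 z 0.0842 f [ 0.2 -0.5 -0.9]
[0.0504 0.0527 0.1032 0.1205 0.1207] [0.089  0.0932 0.0976]
16.3667
```

The lid's rear edge is at +120.5 mm, which is about 104 mm of travel. I back off, lift and check.

```bash
python3 - <<'E'
from go import *
yaw=np.radians(-14.0); O=np.array([0.5955,0.0821]); X=np.array([np.cos(yaw),np.sin(yaw)]);Y=np.array([-X[1],X[0]])
q=quat(yaw)
at=lambda x,z:[*(O+x*X-0.001*Y),z]
servo_line(at(-0.004,0.0845),q,rate=0.05); servo_line(at(-0.004,0.2),q,rate=0.12); servo_line(at(-0.16,0.25),q,rate=0.2)
c=capture("top")
for d in silhouettes("top","filter_lid"):
    L=cloud(c,d["region"])
    if np.median(L[:,2])>0.07:
        e=L[:,:2]-O; print(np.percentile(e@X,[1,2,50,98,99]),np.percentile(e@Y,[1,99]),np.percentile(L[:,2],[5,50,95]))
c=capture("scene"); cv2.imwrite("pics/s4.png",cv2.resize(c["image"][130:310,190:420],None,fx=3.3,fy=3.3))
print(current_clock())
E
```

```text
[0.022  0.0229 0.0725 0.1183 0.1193] [-0.0534  0.0545] [0.0897 0.0938 0.0988]
19.0
```

View pics/s4.png

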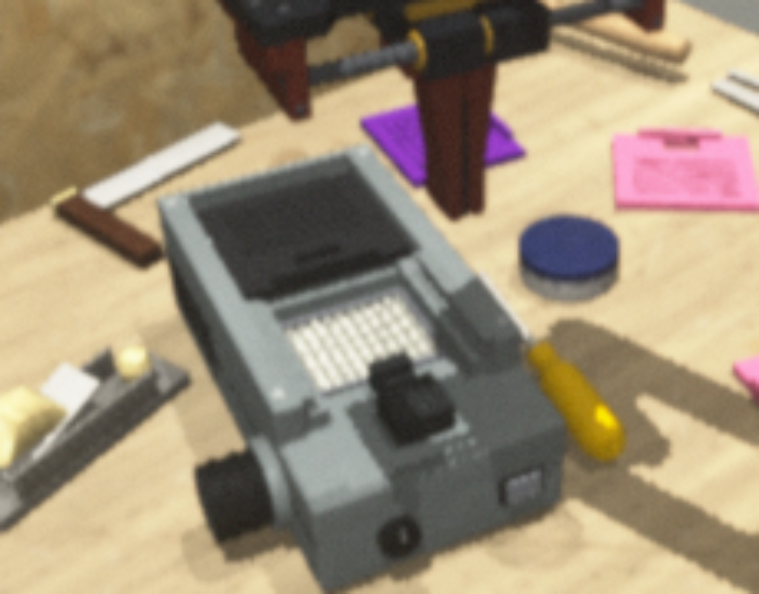

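The lid lies flat on the rear deck (305,225 in the crop). Its front edge is at about x +20 mm, past the lip end at +8. The filter is exposed (360,335) and untouched, the tab has sprung back up (410,400), and the tools are where they were.

```bash
python3 -c "
from bench import *
print(close_job())"
```

```text
the job is handed in; nothing more can be done
None
```

The filter bay is open and the job is handed in: with the tab pressed to its stop, the lid was pushed back about 104 mm and lies flat on the rear deck, clear of both lips, with the filter and tools untouched, at about 19 s on the clock.

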